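Line up the parcels and set the label camera's focus

ROBOT

A 6-joint arm with a two-finger parallel gripper is mounted at the origin on the work surface. World frame = base frame: x ahead of the robot, y to its left, z up, the work surface at z = 0. Lengths are in m, angles in degrees, forces in N, time in s.
With the tool pointing down it reaches from about 0.4 to 0.825 m from the base axis. Payload 7 kg.
Tool frame: the origin (TCP) lies midway between the tips of the shut fingers; the grasp point (between the pads) lies 19 mm behind it; z points along the fingers, y is the direction in which the jaws open and shut (so a half turn about z gives the same grasp; the last joint's range is limited). The gripper opens to 88 mm and grips with 3 to 60 N. Pads are 19 mm wide; open, the fingers measure 130 mm over their backs; the gripper's body (78 mm by 193 mm) begins 47 mm behind the grasp point.
Start: joints at [88.757, 20.546, 0.682, 0, -70.136, -16.507], TCP at [0.206, 0.643, 0.187] pointing down, gripper open.
Joint ranges: [-176.03, 176.03], [-82.01, 121.73], [-58.28, 71.71], [-173.87, 95.51], [-174.79, -0.11], [-173.66, 173.66]. Speed limits (degrees/s): [136.94, 136.94, 172.46, 180, 180, 180].

INTERFACE

Orientations are given as a 3x3 rotation matrix whose columns are the frame's x, y, z axes.
In Python, from rig import robot gives the robot as it stands. Calls block until the motion is done:
- robot.goto(position, orientation): joint-space move of the TCP to a pose.
- robot.servo_line(position, ori=None, speed=0.15): straight line of the TCP; ori=None keeps the orientation; speed is the mean speed in m/s.
- robot.movej(angles): joint-space move.
- robot.move_gripper(opening): opening from 0.0 (shut) to 1.0 (fully open); the grip force is fixed at half the most; returns when the fingers have stopped.
- robot.dwell(seconds).
- robot.ik(position, orientation): joint angles nearest the present ones, or None.
- robot.grab_frame(name): name is "side" or "top"; returns (picture, depth): 384x512x3 uint8, red, green, blue; 384x512 float32, m along the optical axis (not along the pixel's ray), 0 where there is no reading.
- robot.camera_info(name): a dict with "vfov" (degrees; the focal length in pixels is half the picture's height over the tangent of half this angle, whatever the lens; pixels are square), "cx", "cy" (the principal point, pixels), "k1" (the pictures are not rectified: a ray, as slopes to the right and down, at radius r is drawn at 1 + k1 r^2 times it, then the intrinsics apply), "view" (4x4, takes a point from world to camera coordinates). Camera axes: x right, y down, z forward; pixel columns grow to the right and rows downward; lengths in m; the calibration is good to about 2 mm. A picture is of the moment at which its call begins. camera_info takes no time and is no camera call.
A pose or a line that the arm cannot do raises robot.Unreachable and nothing moves.
- robot.job_done(): hands the job in, once; it reports no verdict.
Readings, each from a call of its own:
- robot.read_t(): time.
- robot.read_qpos(): joint angles.
- robot.read_qvel(): joint speeds.
- robot.read_effort(): joint torques, N m.
- robot.read_position(): TCP position.
- robot.read_tcp_rot(): TCP orientation.
- robot.read_force(): force on the tool from outside, world axes, zero at the start.
- robot.read_ft_torque(): the same for the moment, N m.
- robot.read_grip_width(): opening from 0.0 (shut) to 1.0 (fully open).
Only numpy, scipy, OpenCV 4.12 (cv2) and the standard library are available. Lean on these libraries where they do the work, as an engineer would, in place of code of your own. Each camera call takes 0.05 s, during which the arm holds its last target.

TASK

Pick up the straightedge and with its edge, not with the gripper, push the three small cartons in front of the tape away from you until their near (label) faces form one straight line along the tape's far edge, so that the strip of tape lies just bare in front of them. Lay the straightedge back flat on its rubber mat, then turn the label camera's focus knob until its pointer stands at the triangular index mark, and last press the camera's button fully down and let go. Do not tip the cartons or shift the mug, the roll of tape and the larger parcel.

Things in the scene. Friction and masses are not known exactly. Their poses are not given: they have to be found in the camera images.
- line: straight strip of dark tape, 270 mm long (along its y) and 12 mm wide, flat on the bench and without thickness. Origin: on the bench at the middle of the tape's far edge; x points away from the robot across the tape (the tape covers x -12 to 0 mm), y along it. The cartons start 30 to 85 mm short of the far edge, slightly turned, and are pushed along +x
- carton_tall: loose sealed cardboard carton, the tallest of the three: 60 mm wide (its y), 84 mm deep (its x), 70 mm high. Origin: centre of the underside. Its -x face, with a paper label, is the near face, towards the robot side of the tape
- carton_low: loose sealed cardboard carton, the lowest of the three: 56 mm wide (its y), 70 mm deep (its x), 50 mm high. Origin: centre of the underside. Its -x face, with a paper label, is the near face, towards the robot side of the tape
- carton_mid: loose sealed cardboard carton, the middle one in height of the three: 62 mm wide (its y), 76 mm deep (its x), 60 mm high. Origin: centre of the underside. Its -x face, with a paper label, is the near face, towards the robot side of the tape
- carton_tall_face (a point): midpoint of the lower edge of the tallest carton's near face
- carton_low_face (a point): the same point of the lowest carton
- carton_mid_face (a point): the same point of the middle-height carton
- straightedge: loose aluminium straightedge, 260 mm long (y), 300 g: base plate 6 mm thick, x -17 to +45 mm, with a bar 12 mm wide, 20 mm high along its +x side (outer face x = 45 mm: the working edge) and a black upright grip rib 14 mm thick (x), 120 mm long (y), its top 52 mm above the underside; grip it across. Origin: underside, below the rib's middle. Held 5 mm above the bench it clears the mat
- edge_mid (a point): middle of the straightedge's working edge, at its underside (straightedge x = 45, y = 0 mm)
- edge_left (a point): end of the straightedge's base plate, at its underside (x = 14, y = 130 mm)
- edge_right (a point): the other end (x = 14, y = -130 mm)
- mat: fixed black rubber mat, 110 mm (its x) by 310 mm (its y), 3 mm thick, on which the straightedge lies at first, lengthwise along y. Origin: centre of its underside
- camera: fixed label camera, a grey housing 200 mm long (its x, lens towards +x), 135 mm wide, top 90 mm above the bench. On its top: the focus knob (x = 35 mm) in a round metal dial of 60 mm radius and 2 mm thickness, and a button (x = -73 mm). Origin: centre of its underside
- knob_grip (a point): on the focus knob's vertical axis, at the height to grip, 129 mm above the bench. Knob: black disc, radius 40 mm (top 101 mm above the bench), with an upright bar 66 mm long, 16 mm thick, up to 147 mm above the bench; one end pointed, with a white line. Grip the bar across its thickness. Light friction (0.08 N m), stays where left
- knob_pointer (a point): tip of the knob's white line, 41.5 mm from the axis in the direction of the pointed end of the bar
- index_mark (a point): inner tip of the only black raised triangle on the dial, 44.5 mm from the knob's axis; the fine ticks on the dial mean nothing
- focus (a joint): angle of the focus knob in rad; 0: pointer towards the camera's +x; grows as the knob is turned clockwise seen from above. Stops at -0.3 and 2.6
- shutter_top (a point): centre of the top of the round button, 36 mm across, pressed straight down
- shutter (a joint): travel of the button in m: 0 up, 0.006 fully down, which takes 5 N; it springs back
- tape_roll: bystander: roll of parcel tape lying flat, 100 mm across, 48 mm high; origin at the centre of its underside
- mug: bystander: white mug, 76 mm across, 90 mm high, with a handle; origin at the centre of its underside
- parcel: bystander: larger flat cardboard parcel, 80 x 170 x 60 mm, beyond the row; origin at the centre of its underside
Mind the look-alikes: they are no part of the job. Leave any purple look-alike of the carton_tall alone.

How it is judged:
By the outcome, as a careful person would: the job done as asked, in the order asked, and still so for the second after the job is handed in, with the robot touching nothing.
It also fails if it takes over 64 s, if anything falls off the work surface, if the arm or the gripper's body presses on something with over 40 N, if the wrist force passes 120 N, or if a joint passes its speed limit or range.

## Working session

There is one attempt and no reset: what is moved stays moved. The work goes in short steps, each a Python script; the robot and the scene stay as the last script left them, time stands still between calls to the robot, and variables do not carry over. Pictures are saved under pics/ and viewed, and the job is handed in when it is done.

```bash
ls; mkdir -p pics; python3 - <<'E'
from rig import robot
import cv2, numpy as np
for n in("top","side"):
    p,d=robot.grab_frame(n); np.savez(f"pics/{n}0.npz",p=p,d=d)
    cv2.imwrite(f"pics/{n}0.png",cv2.resize(p[:,:,::-1],(800,600),interpolation=cv2.INTER_CUBIC))
    print(n,robot.camera_info(n), (d>0).mean())
print(robot.read_t())
E
```

```text
pics
top {'vfov': 52.334740843552105, 'cx': 258.438902806023, 'cy': 192.84991419915696, 'k1': 0.018938217736795306, 'view': array([[ 0.06824073, -0.99765763, -0.00473969, -0.00303471],
       [-0.97748357, -0.06590848, -0.20045432,  0.58430133],
       [ 0.1996724 ,  0.01831212, -0.97969158,  1.21221533],
       [ 0.        ,  0.        ,  0.        ,  1.        ]])} 0.9960886637369791
side {'vfov': 54.25863512466372, 'cx': 253.1697415688715, 'cy': 186.86831885941007, 'k1': -0.12414193262860185, 'view': array([[ 0.98776154, -0.15549141,  0.01222959, -0.58435464],
       [-0.07141869, -0.5206052 , -0.85080526,  0.14526174],
       [ 0.1386597 ,  0.83951929, -0.52533879,  1.14466489],
       [ 0.        ,  0.        ,  0.        ,  1.        ]])} 0.9961598714192709
0.1
```

View pics/top0.png

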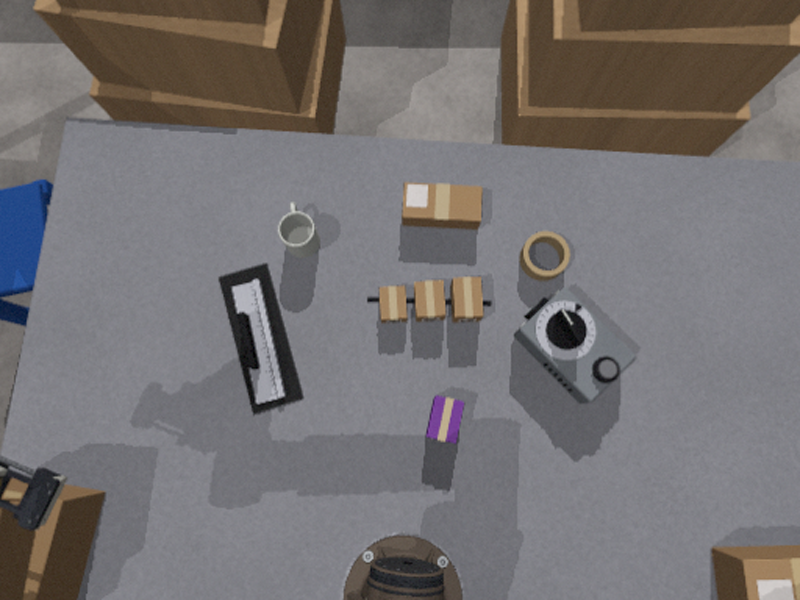

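View pics/side0.png

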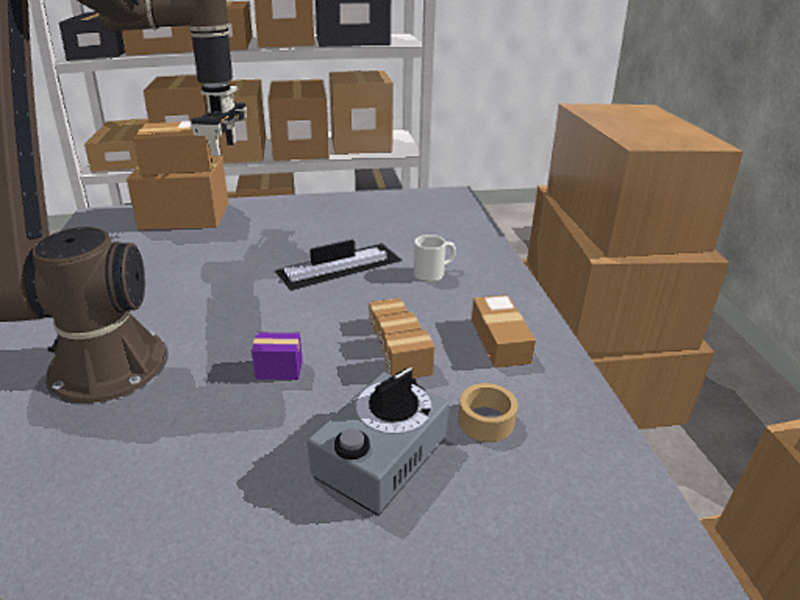

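```bash
cat > h.py <<'E'
import numpy as np, cv2
from rig import robot
def K(n):
    c=robot.camera_info(n); f=192/np.tan(np.radians(c["vfov"]/2))
    return c,f
def slopes(n,uv):
    c,f=K(n); uv=np.atleast_2d(np.asarray(uv,float))
    d=(uv-[c["cx"],c["cy"]])/f; s=d.copy()
    for _ in range(20): s=d/(1+c["k1"]*(s**2).sum(1,keepdims=True))
    return s
def ray(n,uv):
    c,f=K(n); s=slopes(n,uv); V=np.array(c["view"]); R,t=V[:3,:3],V[:3,3]
    return -R.T@t, np.c_[s,np.ones(len(s))]@R
def onz(n,uv,z):
    o,d=ray(n,uv); z=np.asarray(z,float)
    k=(z-o[2])/d[:,2]; return o+d*k[:,None]
def cloud(n,depth):
    v,u=np.mgrid[:384,:512]; o,d=ray(n,np.c_[u.ravel(),v.ravel()])
    return (o+d*depth.reshape(-1,1)).reshape(384,512,3)
def proj(n,P):
    c,f=K(n); V=np.array(c["view"]); q=np.atleast_2d(P)@V[:3,:3].T+V[:3,3]; s=q[:,:2]/q[:,2:]
    s=s*(1+c["k1"]*(s**2).sum(1,keepdims=True)); return s*f+[c["cx"],c["cy"]]
def crop(p,name,u0,u1,v0,v1,k):
    cv2.imwrite(name,cv2.resize(p[v0:v1,u0:u1,::-1],None,fx=k,fy=k,interpolation=cv2.INTER_CUBIC))
def load(n): 
    z=np.load(f"pics/{n}.npz"); return z["p"],z["d"]
def snap(n,tag):
    p,d=robot.grab_frame(n); np.savez(f"pics/{n}{tag}.npz",p=p,d=d); return p,d
E
python3 - <<'E'
from h import *
p,d=load("top0"); C=cloud("top",d)
crop(p,"pics/c1.png",220,330,165,300,5) if 0 else None
crop(p,"pics/c1.png",225,325,110,290,3)
crop(p,"pics/c1b.png",230,320,165,225,8)
crop(p,"pics/c2.png",325,415,175,265,6)
crop(p,"pics/c3.png",135,200,165,270,5)
bench=C[250:300,330:400,2]; print("bench z",np.median(bench),bench.std())
q,e=load("side0"); D=cloud("side",e); print(np.median(D[340:370,60:150,2]))
crop(q,"pics/s1.png",150,350,130,270,4)
# top heights
for nm,(u,v) in dict(tall=(299,190),mid=(275,190),low=(251,194),purple=(285,268),house=(390,215),disc=(372,213),parcel=(283,132),rib=(158,218)).items():
    print(nm,C[v,u].round(4))
E
```

```text
bench z 0.0002969900061948749 0.0803725077334114
0.0005306383882890953
tall [ 0.5988 -0.0935  0.0713]
mid [ 0.5962 -0.0166  0.0595]
low [0.5792 0.0607 0.0518]
purple [ 0.3493 -0.0622  0.0673]
house [ 0.5338 -0.3785  0.0916]
disc [ 0.5266 -0.3069  0.1484]
parcel [ 0.7953 -0.0313  0.0631]
rib [0.4797 0.3539 0.0548]
```

View pics/c1b.png

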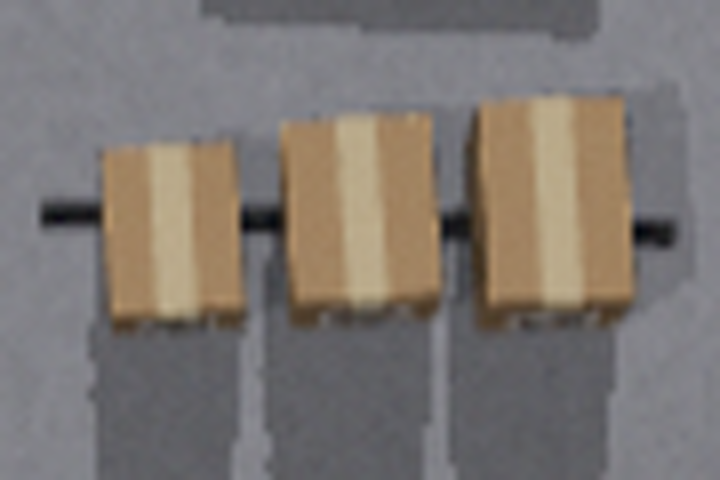

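View pics/c2.png

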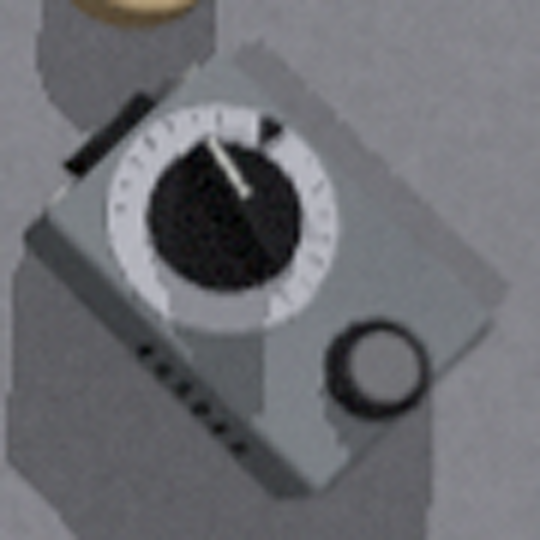

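View pics/c3.png

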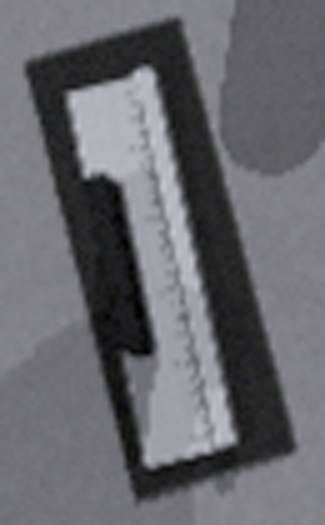

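View pics/s1.png

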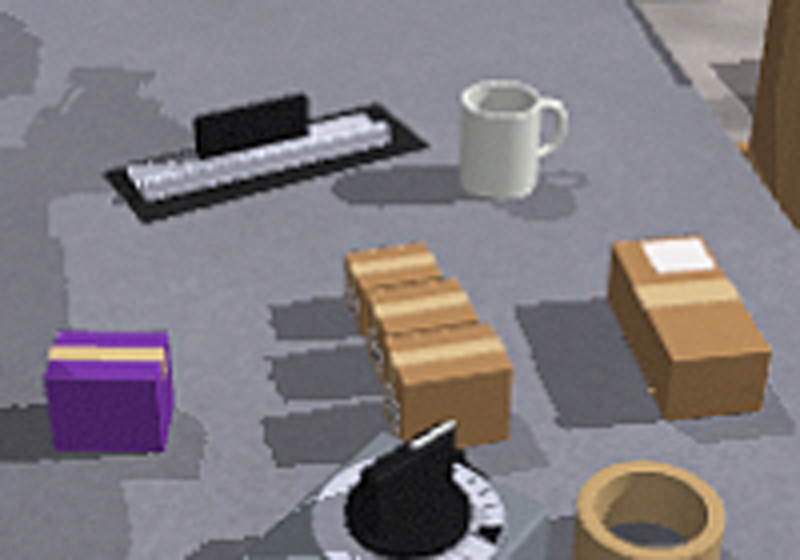

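```bash
cat > meas.py <<'E'
from h import *
def tape(p):
    g=p.astype(float).mean(2); pts=[]
    # columns; local dark row centroid
    for u in range(232,320):
        col=g[180:206,u]; 
        w=np.clip(75-col,0,None)
        r=p[180:206,u].astype(float)
        if w.sum()<60 or (r[:,0]-r[:,2]>25).any(): continue
        v=(w*np.arange(180,206)).sum()/w.sum(); pts.append((u,v))
    pts=np.array(pts); return pts
if __name__=="__main__":
    p,d=load("top0"); pt=tape(p); W=onz("top",pt,0.)
    print(np.c_[pt,W[:,:2]].round(3).tolist())
E
python3 meas.py
python3 - <<'E'
from h import *
p,d=load("top0"); C=cloud("top",d); g=p.astype(float).mean(2)
def rect(mask,z):
    v,u=np.nonzero(mask); P=onz("top",np.c_[u,v],z)[:,:2]; r=cv2.minAreaRect((P*1000).astype(np.float32)); return r,len(u)
box=np.zeros_like(g,bool); box[165:270,135:200]=1
print("rib",rect(box&(C[...,2]>.045)&(C[...,2]<.065),.055))
print("plate bright",rect(box&(g>150),.012))
print("bar",rect(box&(C[...,2]>.017)&(C[...,2]<.028)&(g>130),.023))
m=box&(C[...,2]<.03)&((g<60)|(g>150)); print("mat",rect(m,.003))
print(g[196:206,236],g[186:200,264], g[205:212,170])
E
```

```text
[[236.0, 191.538, 0.595, 0.114], [237.0, 191.541, 0.595, 0.111], [238.0, 191.473, 0.595, 0.108], [239.0, 191.439, 0.596, 0.104], [240.0, 191.488, 0.596, 0.101], [241.0, 191.469, 0.596, 0.097], [261.0, 192.233, 0.598, 0.029], [262.0, 192.198, 0.598, 0.026], [263.0, 192.244, 0.598, 0.022], [264.0, 192.455, 0.598, 0.019], [285.0, 193.0, 0.601, -0.053], [286.0, 192.94, 0.601, -0.056], [287.0, 192.916, 0.602, -0.059], [288.0, 190.642, 0.61, -0.062], [309.0, 193.713, 0.604, -0.134], [310.0, 193.683, 0.604, -0.138], [311.0, 193.645, 0.604, -0.141], [312.0, 193.969, 0.604, -0.144], [313.0, 193.961, 0.604, -0.148]]
rib (((484.348876953125, 355.4869689941406), (118.95449829101562, 15.004419326782227), 18.80963897705078), 174)
plate bright (((489.60723876953125, 344.63897705078125), (259.4893798828125, 57.47711181640625), 18.743221282958984), 870)
bar (((492.60943603515625, 329.6302185058594), (256.85076904296875, 31.858394622802734), 18.718517303466797), 258)
mat (((497.427734375, 342.5181884765625), (307.5250244140625, 108.05772399902344), 21.05945587158203), 2271)
[132.         133.         134.         132.33333333 132.
 132.33333333 130.66666667 135.         134.         131.33333333] [113.         113.         110.         111.          83.33333333
  37.33333333  15.66666667  22.66666667  61.66666667  79.33333333
  76.          76.          77.33333333  76.33333333] [176.33333333 180.         184.66666667 186.         185.66666667
 183.33333333 184.33333333]
```

```bash
python3 - <<'E'
from h import *
p,d=load("top0"); q,e=load("side0")
crop(p,"pics/k1.png",340,400,185,235,12)
crop(q,"pics/k2.png",215,295,230,285,9)
E
```

```text
(no output)
```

View pics/k1.png

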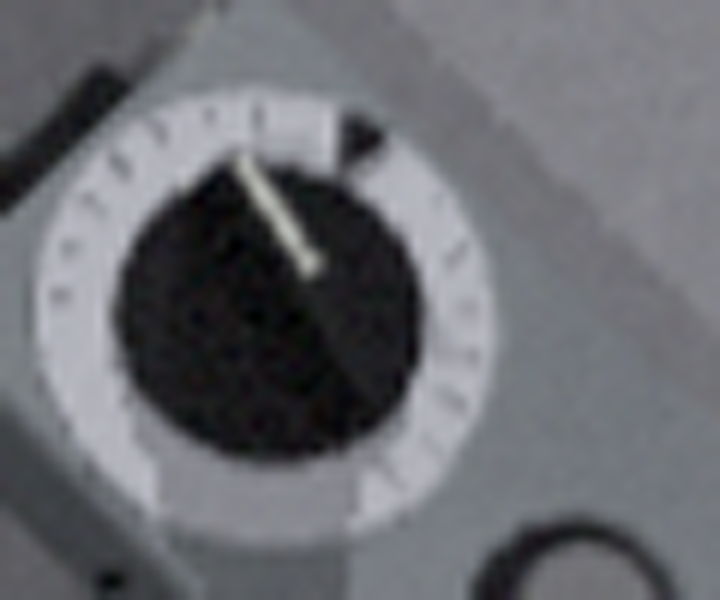

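View pics/k2.png

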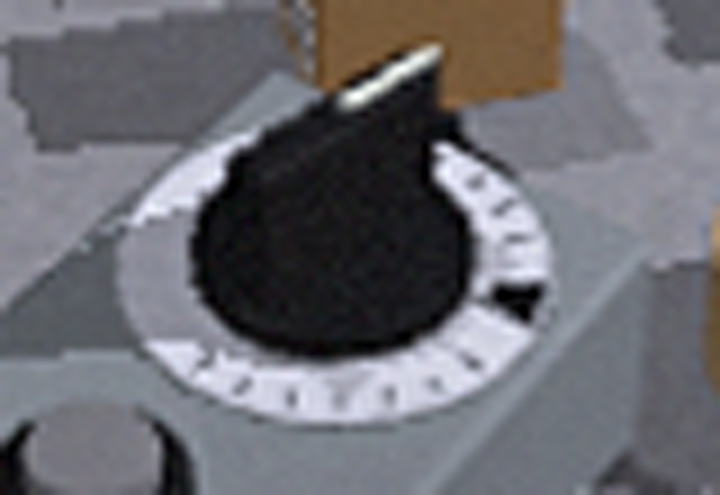

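```bash
python3 - <<'E'
from h import *
from scipy.optimize import least_squares
res={}
def circ(P):
    f=lambda x:np.hypot(P[:,0]-x[0],P[:,1]-x[1])-x[2]
    r=least_squares(f,[P[:,0].mean(),P[:,1].mean(),.05],loss="soft_l1",f_scale=.001); return r.x, np.sqrt((f(r.x)**2).mean())
for n,(u0,u1,v0,v1) in dict(top=(340,384,188,234),side=(224,280,238,281)).items():
    p,d=load(n+"0"); g=p.astype(float).mean(2); C=cloud(n,d)
    m=np.zeros(g.shape,np.uint8); m[v0:v1,u0:u1]=(g[v0:v1,u0:u1]>(165))
    if n=="side":
        m[(C[...,2]>.1)]=0
    cs,_=cv2.findContours(m,cv2.RETR_EXTERNAL,cv2.CHAIN_APPROX_NONE)
    pts=np.concatenate([c[:,0] for c in cs if len(c)>8]); h=cv2.convexHull(pts)[:,0].astype(float)
    P=onz(n,h,.092)[:,:2]; print(n,"dial",circ(P),len(P))
    # white line
    sat=p.max(2).astype(int)-p.min(2)
    # knob disc: dark and z>.095
    k=np.zeros(g.shape,bool); k[v0-15:v1,u0:u1]=1
    k&=(C[...,2]>.138)&(C[...,2]<.155); v,u=np.nonzero(k)
    Q=C[k]; print("bar top cloud",Q.mean(0),len(Q)); 
    Q2=onz(n,np.c_[u,v],.147)[:,:2]; print(cv2.minAreaRect((Q2*1000).astype(np.float32)))
    w=k&(g>110); v,u=np.nonzero(w); W=onz(n,np.c_[u,v],.147)[:,:2]
    vx,vy,x0,y0=cv2.fitLine((W*1000).astype(np.float32),cv2.DIST_L2,0,.01,.01).ravel()
    t=(W*1000-[x0,y0])@[vx,vy]; print("white",len(W),np.degrees(np.arctan2(vy,vx)),[x0+vx*t.max(),y0+vy*t.max()],[x0+vx*t.min(),y0+vy*t.min()])
E
```

```text
top dial (array([ 0.5411345 , -0.29023931,  0.05848713]), np.float64(0.0007381614110702412)) 22
bar top cloud [ 0.54158155 -0.28782212  0.14666463] 140
((542.2672119140625, -286.76190185546875), (71.77244567871094, 17.835723876953125), 34.80363464355469)
white 23 36.409645 [np.float64(573.2592912891866), np.float64(-268.4443283667542)] [np.float64(516.1585264304706), np.float64(-310.55748938563863)]
side dial (array([ 0.54079875, -0.28976247,  0.05995646]), np.float64(0.0006099094485914758)) 23
bar top cloud [ 0.54067114 -0.29459014  0.14582885] 189
((543.1565551757812, -294.5710144042969), (78.3248062133789, 23.547822952270508), 34.66791915893555)
white 27 29.954147 [np.float64(572.8354151953514), np.float64(-268.82590107944736)] [np.float64(510.6144082219604), np.float64(-304.6828581234528)]
```

```bash
python3 - <<'E'
from h import *
A=np.array([.541,-.290])
for n,(u0,u1,v0,v1),(b0,b1,c0,c1) in (("top",(366,374,193,201),(378,400,226,248)),("side",(266,277,258,267),(212,240,268,292))):
    p,d=load(n+"0"); g=p.astype(float).mean(2); C=cloud(n,d)
    print(g[v0:v1,u0:u1].astype(int))
    w=np.clip(130-g[v0:v1,u0:u1],0,None)
    vv,uu=np.mgrid[v0:v1,u0:u1]
    ok=(C[v0:v1,u0:u1,2]<.098)&(C[v0:v1,u0:u1,2]>.085); w=w*ok
    c=[(w*uu).sum()/w.sum(),(w*vv).sum()/w.sum()]; P=onz(n,[c],.094)[0,:2]
    print(n,"tri",c,P,np.hypot(*(P-A)),np.degrees(np.arctan2(*(P-A)[::-1])))
    z=C[c0:c1,b0:b1,2]; print("z max region",np.percentile(z,[50,80,90,95,99]).round(4))
    zt=np.percentile(z,95); m=(z>zt-.004)
    vv,uu=np.nonzero(m); Q=onz(n,np.c_[uu+b0,vv+c0],zt)[:,:2]; print("btn",cv2.minEnclosingCircle((Q*1000).astype(np.float32)),len(Q),Q.mean(0))
E
```

```text
[[163 155 139 129 129 122 115 112]
 [179 179 118  93 103 126 122 117]
 [178 184  92  42  59  90 112 121]
 [180 185  89  38  27  37 129 137]
 [170 173  77  33  39  88 138 166]
 [164 162  76  72 116 128 165 177]
 [111 116  88 119 137 167 178 180]
 [ 26  43  61 112 166 182 180 183]]
top tri [np.float64(369.5065368567454), np.float64(196.25702364394988)] [ 0.58866149 -0.31366769] 0.0532144485815119 -26.408020723065125
z max region [0.0946 0.1102 0.1132 0.1148 0.1183]
btn ((460.74365234375, -374.2573547363281), 27.31427764892578) 89 [ 0.46747839 -0.36720412]
[[ 15  60 148 189 178 197 218 216 215 199 158]
 [ 10  59 140 180 175 172 188 218 218 197 150]
 [ 11  95 172 193 191 209 234 226 228 203 153]
 [  9 131 212 165  97 112 124 124  92 119 161]
 [ 33 133 180 107   0   4  13  11   0  93 146]
 [ 89 131 100  83  22  12  20  16  43 130 155]
 [148 214 204 147 132  62  10   0 105 141 120]
 [194 202 223 227 202 145  96  31 122 152 123]
 [194 213 212 215 221 231 206 163 142 121 139]]
side tri [np.float64(271.64880343628556), np.float64(262.9327060748619)] [ 0.58697405 -0.31331249] 0.05154692686101179 -26.888623224060876
z max region [0.0934 0.1096 0.1118 0.1126 0.1138]
btn ((466.3602600097656, -371.8288879394531), 17.960098266601562) 141 [ 0.46658028 -0.37218152]
```

```bash
cat > geo.py <<'E'
from h import *
from meas import tape
p,d=load("top0"); pt=tape(p); W=onz("top",pt,0.)[:,:2]
pol=np.polyfit(W[:,1],W[:,0],1)
r=W[:,0]-np.polyval(pol,W[:,1]); k=abs(r)<.0015; pol=np.polyfit(W[k,1],W[k,0],1)
ang=np.arctan(-pol[0]); ex=np.array([np.cos(ang),np.sin(ang)]); ey=np.array([-ex[1],ex[0]])
yc=-0.0175
L0=np.array([np.polyval(pol,yc),yc])+.006*ex
if __name__=="__main__":
    print("ang",np.degrees(ang),"resid",np.std(r[k]),"L0",L0)
    # tape ends by row profile
    g=p.astype(float).mean(2); print(g[191,228:242].astype(int), g[193:195,306:320].astype(int))
    C=cloud("top",d); hsv=cv2.cvtColor(p,cv2.COLOR_RGB2HSV)
    def lin(P): q=P-L0; return np.c_[q@ex,q@ey]
    print("ends",lin(onz("top",[[235.0,191.6],[314.5,193.9]],0.)[:,:2]))
    for nm,(u0,u1,v0,v1),z in (("low",(238,265,176,210),.05),("mid",(262,289,176,210),.06),("tall",(287,312,174,210),.07),("purple",(270,300,250,290),.07)):
        m=np.zeros(g.shape,bool); m[v0:v1,u0:u1]=1; m&=abs(C[...,2]-z)<.006
        v,u=np.nonzero(m); Q=onz("top",np.c_[u,v],z)[:,:2]; q=lin(Q)*1000
        r_=cv2.minAreaRect(q.astype(np.float32)); print(nm,np.round(cv2.boxPoints(r_),1).tolist(),r_[1],r_[2],"xmin",q[:,0].min(),"xmax",q[:,0].max())
    for nm,P in (("mug",C[140:155,183:197]),("parcel",C[118:145,258:307])): 
        q=P.reshape(-1,3); q=q[q[:,2]>.04]; print(nm,q.min(0),q.max(0))
E
python3 geo.py
```

```text
ang 2.011989842504661 resid 0.0003949315588298896 L0 [ 0.60567462 -0.01728935]
[130 129 132 132 131 131 129  55  32  34  29  31  31  27] [[129 128 128  26  21  27  37  40  78 116 118 136 134 133]
 [126 130 128  25  19  26  28  37  76 114 114 131 132 135]]
ends [[-0.00674312  0.13535124]
 [-0.00601997 -0.13548233]]
low [[-57.5, 103.80000305175781], [-55.20000076293945, 48.29999923706055], [15.0, 51.20000076293945], [12.699999809265137, 106.69999694824219]] (70.30760955810547, 55.5453987121582) 2.355776309967041 xmin -57.320359597812185 xmax 14.428737865770096
mid [[-52.400001525878906, 29.100000381469727], [-46.5, -32.599998474121094], [30.399999618530273, -25.299999237060547], [24.600000381469727, 36.5]] (77.3403091430664, 62.03052520751953) 5.447633743286133 xmin -50.19282647253186 xmax 28.067264652836496
tall [[-49.5, -48.099998474121094], [-47.5, -108.5999984741211], [35.0, -106.0], [33.0, -45.400001525878906]] (82.55118560791016, 60.61616516113281) 1.8574790954589844 xmin -49.404464177223645 xmax 34.79784846687531
purple [[-302.8999938964844, -56.099998474121094], [-220.6999969482422, -71.9000015258789], [-209.39999389648438, -13.399999618530273], [-291.70001220703125, 2.5]] (59.62157440185547, 83.78025817871094) 79.10674285888672 xmin -299.8547492437268 xmax -212.16932372673904
mug [0.69003324 0.24586642 0.04007053] [0.75175935 0.30211027 0.09359139]
parcel [ 0.3293061  -0.11196978  0.04010038] [0.85096228 0.05549879 1.3047085 ]
```

```bash
cat >> geo.py <<'E'
SE=np.array([.4845,.3553]); SEY=-71.2   # straightedge origin, yaw at first
A=np.array([.541,-.290]); 
def Rj(a):
    a=np.radians(a); y=np.array([np.cos(a),np.sin(a),0]); z=np.array([0,0,-1.]); return np.c_[np.cross(y,z),y,z]
def lp(x,y=0,z=0): return np.r_[L0+x*ex+y*ey,z]   # line coords (m) -> world
LY=np.degrees(ang)
E
python3 - <<'E'
from geo import *
print(robot.read_tcp_rot().round(3), robot.read_t())
for h in (0,180):
    for nm,P,a in (("rib",np.r_[SE,.027],SEY),("ribhi",np.r_[SE,.15],SEY),("start",lp(-.12,0,.13),LY),("startlo",lp(-.12,0,.029),LY),("end",lp(-.045,0,.029),LY),
      ("knob",np.r_[A,.11],34.5+90),("knob2",np.r_[A,.11],34.5+90-62),("btn",np.array([.468,-.371,.106]),34.5)):
        q=robot.ik(P,Rj(a+h)); print(h,nm,None if q is None else np.round(q,1))
E
```

```text
[[ 0.952 -0.305 -0.   ]
 [-0.305 -0.952 -0.001]
 [ 0.     0.001 -1.   ]] 0.1
0 rib [ 54.9  22.1 -20.1   0.  -47.8  53.9]
0 ribhi [ 54.9  15.1 -12.1   0.  -62.8  53.9]
0 start [ 20.7   5.4 -27.2   0.  -57.4 161.3]
0 startlo [ 20.7  12.6 -34.5   0.  -43.  161.3]
0 end [ 18.1  18.7 -25.2   0.  -46.1 163.9]
0 knob [-10.   18.2 -13.3   0.  -58.5 -45.5]
0 knob2 [ -10.    18.2  -13.3    0.   -58.5 -107.5]
0 btn [ -19.7   17.   -15.7    0.   -57.3 -125.8]
180 rib [  54.9   22.1  -20.1    0.   -47.8 -126.1]
180 ribhi [  54.9   15.1  -12.1    0.   -62.8 -126.1]
180 start [ 20.7   5.4 -27.2   0.  -57.4 -18.7]
180 startlo [ 20.7  12.6 -34.5   0.  -43.  -18.7]
180 end [ 18.1  18.7 -25.2   0.  -46.1 -16.1]
180 knob [-10.   18.2 -13.3   0.  -58.5 134.5]
180 knob2 [-10.   18.2 -13.3   0.  -58.5  72.5]
180 btn [-19.7  17.  -15.7   0.  -57.3  54.2]
```

```bash
python3 - <<'E'
from geo import *
R=Rj(SEY+180)
robot.move_gripper(.45)
robot.goto(np.r_[SE,.13],R)
robot.servo_line(np.r_[SE,.0275],R,speed=.12)
robot.move_gripper(0.)
print(robot.read_grip_width()*88,robot.read_force().round(1),robot.read_position().round(4),robot.read_t())
robot.servo_line(np.r_[SE,.06],R,speed=.08)
print(robot.read_grip_width()*88,robot.read_force().round(1),robot.read_t())
for n in("top","side"):
    p,d=snap(n,"1")
    crop(p,f"pics/{n}1.png",*( (120,280,140,290,4) if n=="top" else (150,310,60,220,4)))
E
```

```text
0.24363900383067688 [ 0.1 -0.1 -0.4] [0.4845 0.3553 0.0274] 4.5583
0.5035681494566503 [0.1 0.1 0.5] 5.1167
```

View pics/top1.png

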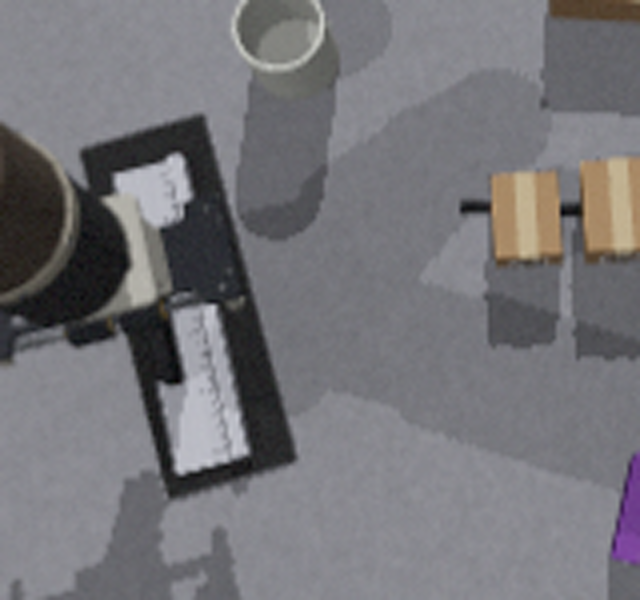

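View pics/side1.png

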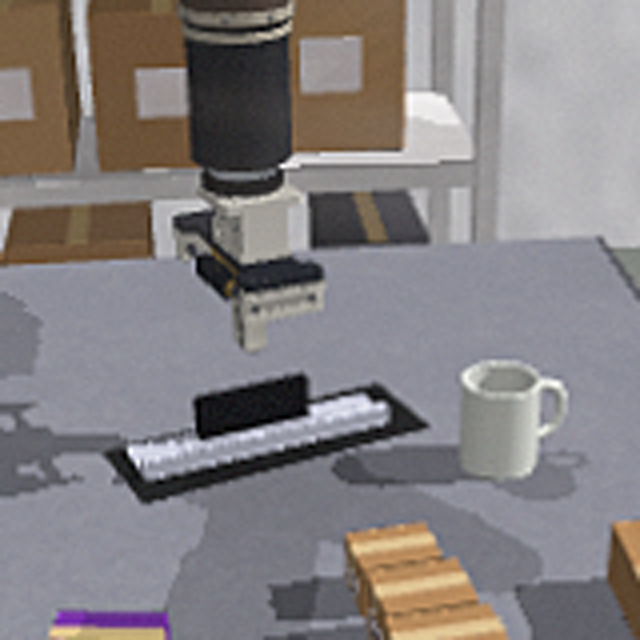

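```bash
python3 - <<'E'
from geo import *
P=robot.read_position(); print(P,robot.read_qpos().round(2),robot.read_tcp_rot().round(3))
for n in("top","side"): print(n,proj(n,[P,np.r_[SE,.055]]))
q,e=load("side1"); C=cloud("side",e); print("fingertip side",C[144:148,211:214].reshape(-1,3).round(3)[:6])
print("rib side", C[160,212].round(3))
E
```

```text
[0.48420448 0.35499121 0.05956181] [ 5.4870e+01  1.9940e+01 -1.8300e+01 -1.0000e-02 -5.1800e+01 -1.2607e+02] [[-0.947 -0.322 -0.001]
 [-0.322  0.947 -0.   ]
 [ 0.001 -0.    -1.   ]]
top [[157.45325273 216.4013197 ]
 [157.73422817 216.50423739]]
side [[212.57574099 155.31129703]
 [212.69454681 156.30048294]]
fingertip side [[0.479 0.333 0.119]
 [0.483 0.336 0.118]
 [0.487 0.339 0.116]
 [0.479 0.335 0.114]
 [0.483 0.34  0.112]
 [0.487 0.342 0.11 ]]
rib side [0.481 0.348 0.043]
```

```bash
python3 - <<'E'
from geo import *
print(proj("side",[[.206,.643,.187]])*1.5625)
for n in("top","side"):
    p,d=snap(n,"2"); C=cloud(n,d)
    if n=="side":
        P=C[120:165,195:235]; 
        crop(p,"pics/side2.png",170,250,90,180,6); print(C[140:165:2,212].round(3))
    else: crop(p,"pics/top2.png",110,210,150,260,5)
print(robot.read_position(),robot.read_grip_width(),robot.read_t())
E
```

```text
[[225.03504023 162.51642053]]
[[0.481 0.262 0.168]
 [0.484 0.336 0.126]
 [0.483 0.338 0.117]
 [0.483 0.339 0.108]
 [0.491 0.536 0.005]
 [0.49  0.518 0.003]
 [0.489 0.503 0.001]
 [0.487 0.481 0.002]
 [0.482 0.354 0.057]
 [0.481 0.349 0.051]
 [0.481 0.35  0.041]
 [0.48  0.349 0.033]
 [0.48  0.348 0.024]]
[0.48421679 0.35496631 0.05939961] 0.004801869259961424 5.3167
```

View pics/side2.png

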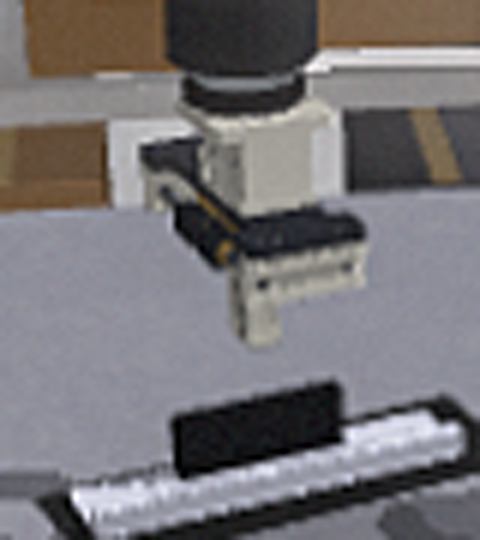

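View pics/top2.png

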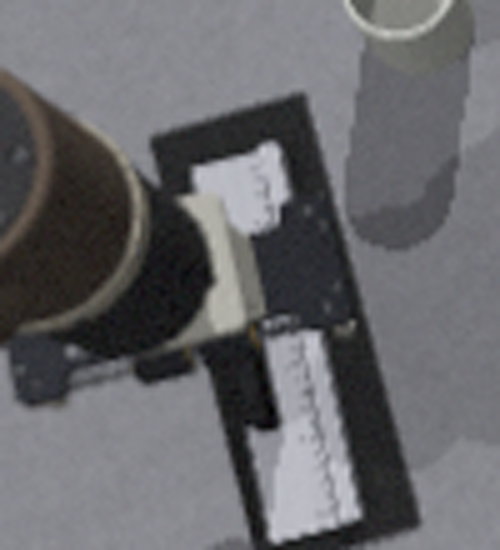

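```bash
python3 - <<'E'
from geo import *
p,d=load("side0"); crop(p,"pics/side0g.png",110,170,50,130,7); C=cloud("side",d)
P=C[50:130,110:170].reshape(-1,3); k=np.linalg.norm(P-[.206,.643,.187],axis=1)<.15; print("home: near-TCP pts, lowest z",np.sort(P[k][:,2])[:10].round(3),P[k][np.argsort(P[k][:,2])[:4]].round(3))
for t in("2",):
  for n in("side","top"):
    p,d=load(n+t); P=cloud(n,d).reshape(-1,3); k=(np.linalg.norm(P[:,:2]-[.4842,.355],axis=1)<.13)&(P[:,2]>.065)&(P[:,2]<.35); Q=P[k]
    q=Q-[.4842,.355,0]; jx=np.array([np.cos(np.radians(SEY)),np.sin(np.radians(SEY))]); lx=np.array([-jx[1],jx[0]])
    for a,b in ((.1,.11),(.11,.12),(.12,.13),(.13,.14),(.14,.15),(.15,.16),(.16,.18),(.18,.22),(.22,.28)):
        m=(Q[:,2]>a)&(Q[:,2]<b); 
        if m.sum()>2: s=q[m][:,:2]@jx; l=q[m][:,:2]@lx; print(n,a,m.sum(),"jaw",s.min().round(3),s.max().round(3),"lat",l.min().round(3),l.max().round(3))
E
```

```text
home: near-TCP pts, lowest z [0.053 0.055 0.058 0.059 0.063 0.064 0.065 0.066 0.068 0.068] [[0.166 0.687 0.053]
 [0.166 0.694 0.055]
 [0.164 0.675 0.058]
 [0.166 0.695 0.059]]
side 0.1 13 jaw -0.015 0.018 lat -0.012 0.012
side 0.11 21 jaw -0.016 0.021 lat -0.013 0.011
side 0.12 19 jaw -0.011 0.023 lat -0.013 0.009
side 0.13 4 jaw -0.011 -0.003 lat -0.012 -0.007
side 0.14 4 jaw -0.012 -0.002 lat -0.011 -0.01
side 0.16 129 jaw -0.09 0.094 lat -0.041 0.038
side 0.18 456 jaw -0.097 0.101 lat -0.042 0.041
side 0.22 358 jaw -0.027 0.057 lat -0.041 0.039
top 0.16 36 jaw -0.085 0.089 lat -0.039 -0.023
top 0.18 786 jaw -0.096 0.097 lat -0.039 0.039
top 0.22 264 jaw -0.006 0.052 lat -0.039 0.041
```

View pics/side0g.png

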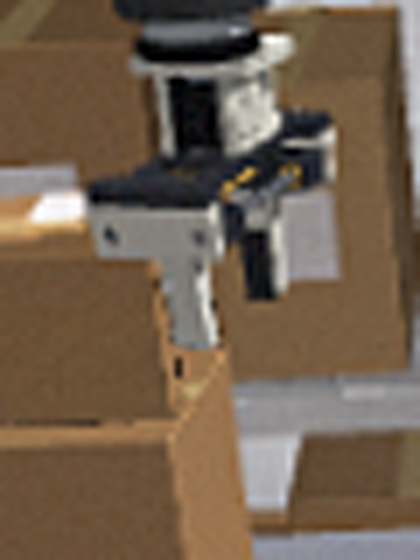

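```bash
python3 - <<'E'
from geo import *
for tag,T,a in (("0",[.206,.643,.187],None),("2",[.4842,.355,.0594],None)):
    for n in("side","top"):
        p,d=load(n+tag); C=cloud(n,d); T=np.array(T)
        k=(np.linalg.norm(C[...,:2]-T[:2],axis=2)<.11)&(C[...,2]>T[2]-.02)&(C[...,2]<T[2]+.25)
        Q=C[k]; print(tag,n,k.sum()); h,e=np.histogram(Q[:,2]-T[2],bins=np.arange(-.02,.26,.01)); print(dict(zip(e[:-1].round(2),h)))
        if tag=="0":
            w=k&(Q is not None); 
p,d=load("side0"); C=cloud("side",d)
print(C[90:106,137].round(3)); print(C[84:96,147].round(3))
R=np.array([[.952,-.305],[-.305,-.952]])
q=(C[99-5:100,132:141].reshape(-1,3)); print(np.c_[(q[:,:2]-[.206,.643])@R,q[:,2]].round(3)[::6])
E
```

```text
0 side 1415
{np.float64(-0.02): np.int64(34), np.float64(-0.01): np.int64(42), np.float64(0.0): np.int64(38), np.float64(0.01): np.int64(36), np.float64(0.02): np.int64(32), np.float64(0.03): np.int64(35), np.float64(0.04): np.int64(58), np.float64(0.05): np.int64(65), np.float64(0.06): np.int64(62), np.float64(0.07): np.int64(63), np.float64(0.08): np.int64(47), np.float64(0.09): np.int64(16), np.float64(0.1): np.int64(42), np.float64(0.11): np.int64(87), np.float64(0.12): np.int64(98), np.float64(0.13): np.int64(72), np.float64(0.14): np.int64(158), np.float64(0.15): np.int64(45), np.float64(0.16): np.int64(36), np.float64(0.17): np.int64(40), np.float64(0.18): np.int64(36), np.float64(0.19): np.int64(36), np.float64(0.2): np.int64(49), np.float64(0.21): np.int64(52), np.float64(0.22): np.int64(29), np.float64(0.23): np.int64(49), np.float64(0.24): np.int64(58), np.float64(0.25): np.int64(0)}
0 top 1459
{np.float64(-0.02): np.int64(18), np.float64(-0.01): np.int64(19), np.float64(0.0): np.int64(19), np.float64(0.01): np.int64(33), np.float64(0.02): np.int64(23), np.float64(0.03): n
[... 2647 characters left out ...]
245]
 [0.189 0.581 0.24 ]
 [0.188 0.586 0.234]
 [0.188 0.584 0.23 ]
 [0.159 0.763 0.168]
 [0.16  0.758 0.165]
 [0.16  0.754 0.161]
 [0.16  0.747 0.159]
 [0.163 0.723 0.162]
 [0.163 0.718 0.159]]
[[ 0.224  0.686  0.263]
 [ 0.225  0.677  0.262]
 [ 0.223  0.684  0.255]
 [ 0.224  0.677  0.252]
 [ 0.222  0.687  0.245]
 [ 0.221  0.689  0.24 ]
 [ 0.221  0.686  0.236]
 [ 0.221  0.678  0.234]
 [ 0.22   0.686  0.227]
 [ 0.113  1.53  -0.036]
 [ 0.113  1.521 -0.04 ]
 [ 0.113  1.52  -0.047]]
[[-0.05   0.002  0.231]
 [ 0.004  0.054  0.25 ]
 [-0.007  0.059  0.247]
 [-0.05   0.004  0.223]
 [ 0.008  0.063  0.244]
 [-0.009  0.059  0.238]
 [-0.051  0.006  0.214]
 [ 0.004  0.058  0.234]
 [-0.012  0.056  0.228]]
```

```bash
echo 'OFF=-0.040  # reported z = real z + OFF' >> geo.py; python3 - <<'E'
from geo import *
R=Rj(SEY+180)
robot.servo_line(np.r_[SE,.09+OFF],R,speed=.2)
robot.move_gripper(.42)
robot.servo_line(np.r_[SE,.045+OFF],R,speed=.12); print(robot.read_force().round(1))
robot.servo_line(np.r_[SE,.0275+OFF],R,speed=.06); print(robot.read_force().round(1))
robot.move_gripper(0.)
print(robot.read_grip_width()*88,robot.read_force().round(1),robot.read_position().round(4),robot.read_t())
E
```

```text
[0.3 0.1 1.2]
[ 0.8 -0.6  0.8]
13.9022885247612 [-0.6  1.5 -0.2] [ 0.4846  0.3557 -0.0122] 7.85
```

```bash
python3 - <<'E'
from geo import *
z0=.0275+OFF
R=Rj(SEY+180)
robot.servo_line(np.r_[SE,z0+.01],R,speed=.08)
robot.servo_line(np.r_[SE,z0+.107],R,speed=.2)
print(robot.read_grip_width()*88,robot.read_force().round(1))
robot.servo_line(np.r_[lp(-.125)[:2],z0+.107],Rj(LY+180),speed=.15)
print(robot.read_grip_width()*88,robot.read_force().round(1),robot.read_position(),robot.read_t())
for n in("top","side"):
    p,d=snap(n,"3")
    cv2.imwrite(f"pics/{n}3.png",cv2.resize(p[:,:,::-1],(800,600),interpolation=cv2.INTER_CUBIC))
E
```

```text
13.991324108485685 [-0.3 -0.6 -3.5]
13.79251621946307 [-1.1 -0.4 -2.9] [ 0.48078894 -0.021438    0.09450575] 11.425
```

View pics/top3.png

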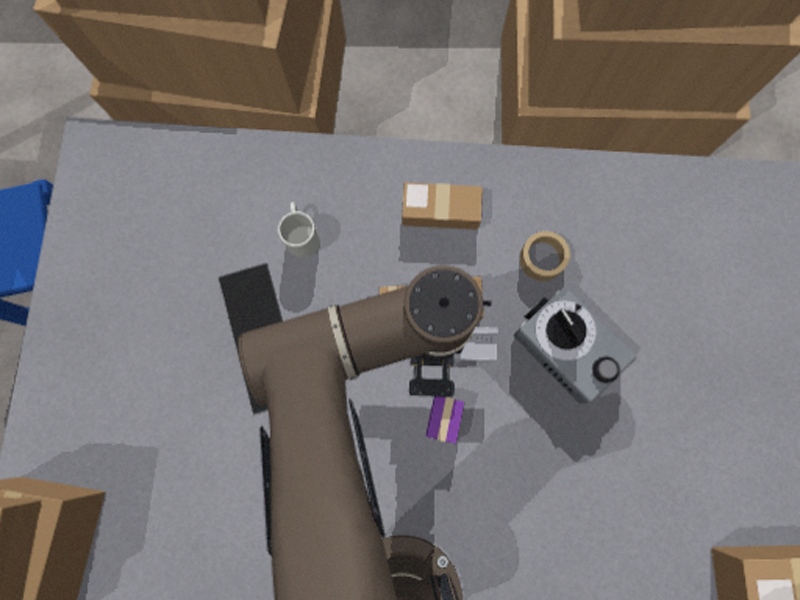

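View pics/side3.png

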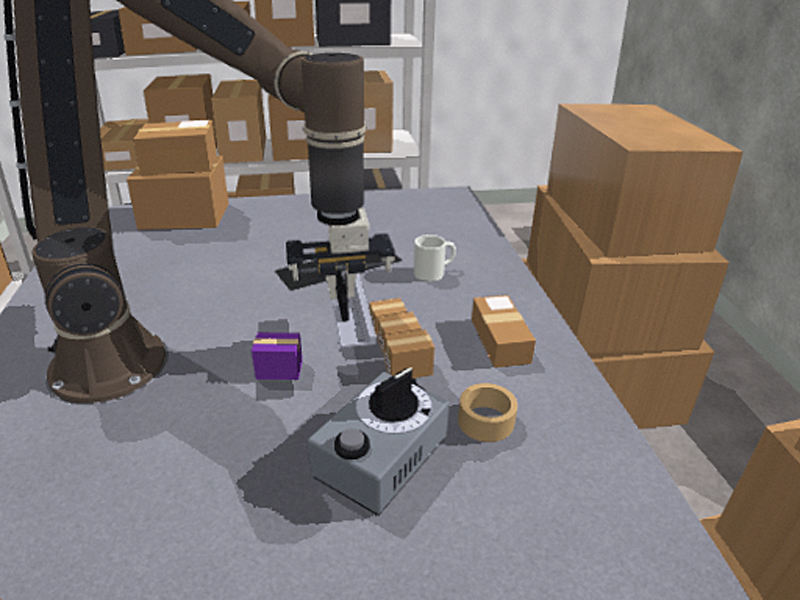

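```bash
python3 - <<'E'
from geo import *
z0=.0275+OFF; R=Rj(LY+180)
robot.servo_line(np.r_[lp(-.125)[:2],z0+.012],R,speed=.15)
robot.servo_line(np.r_[lp(-.125)[:2],z0+.0025],R,speed=.06); print(robot.read_force().round(1))
robot.servo_line(np.r_[lp(-.085)[:2],z0+.0025],R,speed=.06); print(robot.read_force().round(1))
robot.servo_line(np.r_[lp(-.053)[:2],z0+.0025],R,speed=.04); print(robot.read_force().round(1))
print(robot.read_grip_width()*88,robot.read_position(),lp(-.053),robot.read_t())
for n in("top","side"):
    p,d=snap(n,"4")
    crop(p,f"pics/{n}4.png",*((225,325,160,240,8) if n=="top" else (190,290,170,250,8)))
E
```

```text
[ 0.3  0.5 -3. ]
[-0.7  0.9 -3.4]
[-0.5  0.1 -2.2]
14.084464763087434 [ 0.55339131 -0.0189837  -0.00977278] [ 0.5527073  -0.01915011  0.        ] 14.3833
```

View pics/top4.png

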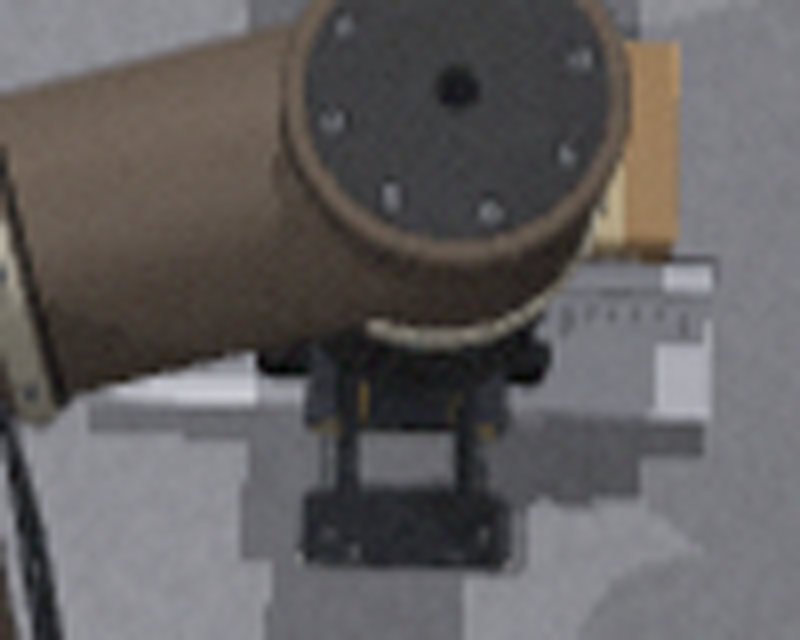

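View pics/side4.png

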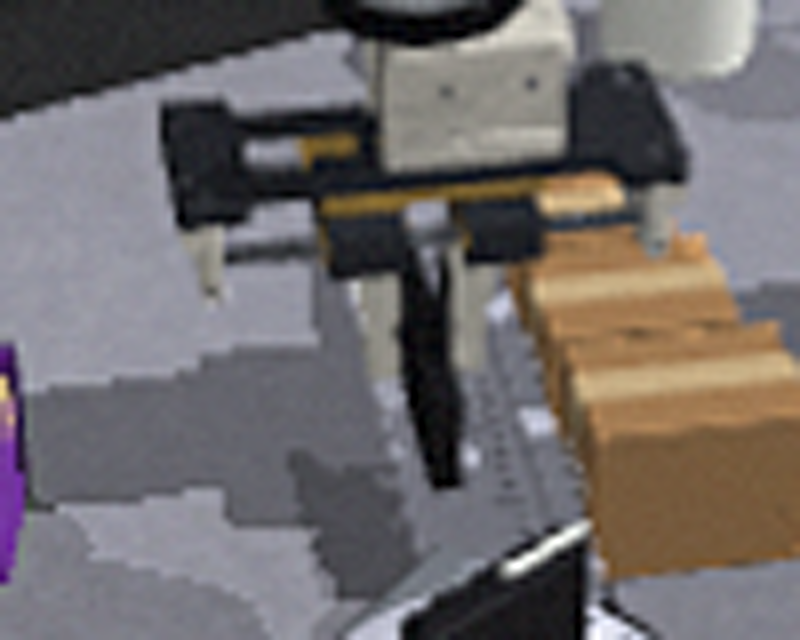

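```bash
python3 - <<'E'
from geo import *
p,d=load("top4"); g=p.astype(float).mean(2)
print(g[188:200,308:316].astype(int))
def lin(P): q=P[:,:2]-L0; return np.c_[q@ex,q@ey].round(4)
for v in (191.5,192,192.5): print(v,lin(onz("top",[[311.5,v]],.0255)), lin(onz("top",[[311.5,v]],0)))
C=cloud("top",d); print(C[188:200,311].round(3), [lin(C[v,311:312])[0] for v in range(188,200)])
print(proj("top",[lp(-.008,-.128,.0255),lp(-.008,-.128,.0),lp(0,-.128,0)]))
E
```

```text
[[123 126 128 128 124 130 129 126]
 [117 124 130 127 126 128 124 126]
 [ 84 119 131 128 124 129 127 127]
 [ 75 120 129 129 128 127 128 129]
 [ 55  84  85  87  91  93 104 126]
 [149 145 143 143 148 143 110 126]
 [174 172 172 169 170 169 109 127]
 [173 172 170 173 171 171 121 126]
 [133 133 135 142 143 142 125 129]
 [106 112 110 114 118 116 124 126]
 [120 122 122 120 121 123 126 125]
 [124 125 108 123 121 125 127 126]]
191.5 [[-0.0034 -0.122 ]] [[ 0.002  -0.1252]]
192 [[-0.0051 -0.122 ]] [[ 0.0003 -0.1253]]
192.5 [[-0.0068 -0.122 ]] [[-0.0015 -0.1253]]
[[ 0.623 -0.14   0.006]
 [ 0.621 -0.14  -0.001]
 [ 0.618 -0.141 -0.003]
 [ 0.613 -0.14   0.001]
 [ 0.61  -0.141  0.002]
 [ 0.601 -0.138  0.025]
 [ 0.599 -0.138  0.022]
 [ 0.593 -0.138  0.031]
 [ 0.591 -0.138  0.027]
 [ 0.59  -0.14   0.016]
 [ 0.586 -0.14   0.016]
 [ 0.583 -0.14   0.014]] [array([ 0.0129, -0.1228]), array([ 0.0108, -0.1236]), array([ 0.0077, -0.1238]), array([ 0.0034, -0.1234]), array([-0.0002, -0.1233]), array([-0.0085, -0.1204]), array([-0.0113, -0.1208]), array([-0.0165, -0.1197]), array([-0.0191, -0.1203]), array([-0.0203, -0.1217]), array([-0.0238, -0.1216]), array([-0.0268, -0.1219])]
[[313.28956709 192.89910328]
 [312.29393533 194.40075352]
 [312.30706525 192.09894571]]
```

```bash
python3 - <<'E'
from geo import *
z0=.0275+OFF; R=Rj(LY+180)
def lin(P): q=P[:2]-L0; return np.r_[q@ex,q@ey].round(4)
robot.servo_line(np.r_[lp(-.0445)[:2],z0+.0025],R,speed=.02); robot.dwell(.2)
print(lin(robot.read_position()),robot.read_force().round(1))
robot.servo_line(np.r_[lp(-.085)[:2],z0+.0025],R,speed=.08)
robot.servo_line(np.r_[lp(-.11)[:2],z0+.107],R,speed=.2)
robot.servo_line(np.r_[.4845,.34,z0+.107],Rj(SEY+180),speed=.15)
print(robot.read_grip_width()*88,robot.read_position(),robot.read_t())
for n in("top","side"):
    p,d=snap(n,"5")
    crop(p,f"pics/{n}5.png",*((230,320,160,220,8) if n=="top" else (220,300,170,250,8)))
crop(load("top5")[0],"pics/top5m.png",100,230,150,290,4)
E
```

```text
[-0.0441  0.0001] [-0.1  0.5 -3. ]
13.63981777949827 [0.48448952 0.33962987 0.09449858] 19.1583
```

View pics/top5.png

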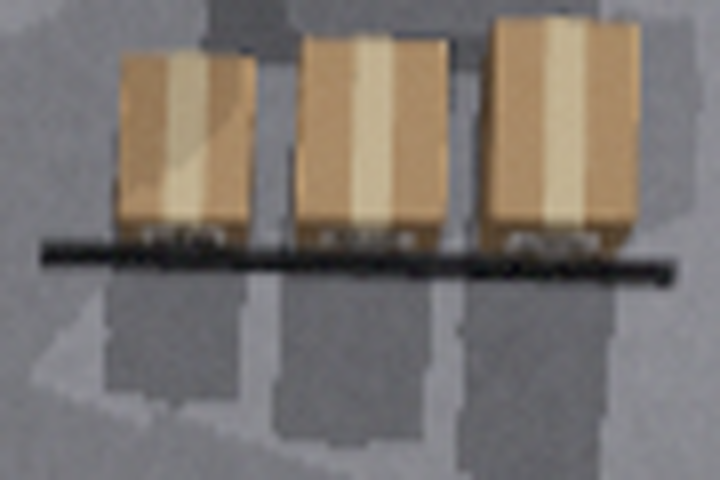

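View pics/side5.png

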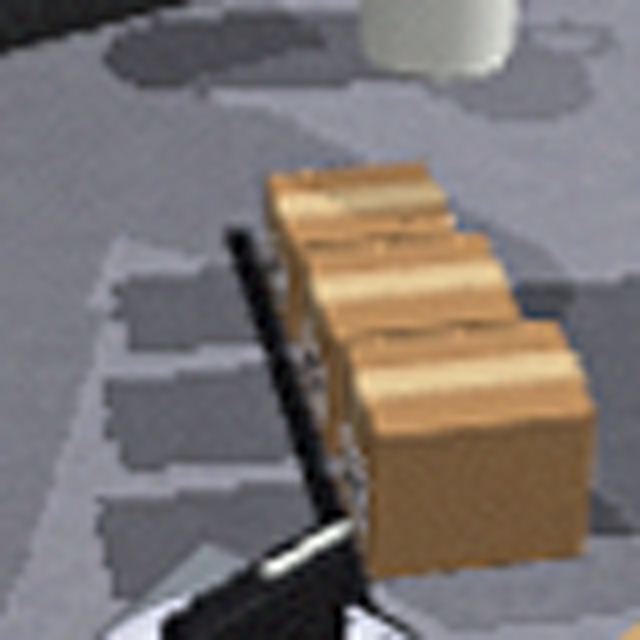

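View pics/top5m.png

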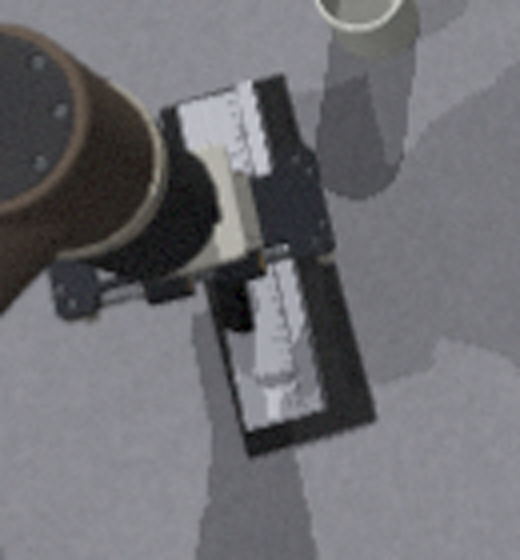

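```bash
python3 - <<'E'
from geo import *
p,d=load("top5"); r=p[...,0].astype(float)
def lin(P): q=P[:,:2]-L0; return np.c_[q@ex,q@ey]*1000
for nm,cols in (("bare",(236,237,240)),("low",range(247,259,3)),("gap",(262,265)),("mid",range(268,284,4)),("gap",(287,289)),("tall",range(292,307,4)),("bare",(311,312))):
    for u in cols:
        col=r[180:204,u]; vm=np.argmin(col); 
        # upper crossing at mid between dark min and value 3px above
        mn=col[vm]; 
        up=col[vm-3:vm+1]; hi=col[max(0,vm-4):vm-1].max(); th=(mn+hi)/2
        v=vm
        while col[v]<th: v-=1
        e=v+(col[v]-th)/(col[v]-col[v+1])
        lo=col[vm+2:vm+6].max(); th2=(mn+lo)/2; w=vm
        while col[w]<th2: w+=1
        e2=w-1+(th2-col[w-1])/(col[w]-col[w-1])
        print(nm,u,"upper",lin(onz("top",[[u,180+e]],0))[0].round(1),"lower",lin(onz("top",[[u,180+e2]],0))[0,0].round(1),col[vm-4:vm+5].astype(int))
# carton tops
C=cloud("top",d)
for nm,(u0,u1,v0,v1),z in (("low",(240,265,160,195),.05),("mid",(264,290,160,195),.06),("tall",(288,315,155,195),.07)):
    m=np.zeros(r.shape,bool); m[v0:v1,u0:u1]=1; m&=abs(C[...,2]-z)<.006
    v,u=np.nonzero(m); q=lin(onz("top",np.c_[u,v],z)); b=cv2.minAreaRect(q.astype(np.float32)); print(nm,np.round(cv2.boxPoints(b),1).tolist(),b[2])
E
```

```text
bare 236 upper [ -0.4 132.2] lower -10.9 [119 117 104  65  25  26  83 113 119]
bare 237 upper [ -0.3 128.8] lower -10.7 [118 106  66  33  28  85 111 115 118]
bare 240 upper [ -0.  118.6] lower -10.3 [119 122 109  66  25  27  87 116 122]
low 247 upper [ 0.5 94.7] lower -10.3 [ 93  87  49  24  13  57  89  99 101]
low 250 upper [ 2.  84.5] lower -12.0 [104  86  47  30  25  35  83 101 101]
low 253 upper [ 1.  74.2] lower -11.5 [ 97  83  60  36  25  38  85 101  99]
low 256 upper [ 3.2 64. ] lower -11.0 [110  86  42  30  25  42  89 101 104]
gap 262 upper [-0.2 43.4] lower -10.7 [122 120 102  61  35  37 120 139 137]
gap 265 upper [ 0.7 33.2] lower -10.5 [102  78  37  28  20  85 100 100 100]
mid 268 upper [-0.2 22.9] lower -11.1 [ 85  80  47  30  24  69  92  99 102]
mid 272 upper [-0.1  9.3] lower -10.6 [ 89  66  70  53  22  31  68  99 103]
mid 276 upper [ 0.5 -4.3] lower -11.4 [ 94  77  54  26  23  55  92 102 100]
mid 280 upper [  0.7 -18. ] lower -11.0 [ 87 112 108  64  27  29  53  90  97]
gap 287 upper [  0.2 -41.8] lower -10.9 [130 134  97  43  33  57 115 131 132]
gap 289 upper [  0.4 -4
[... 364 characters left out ...]
7 105]
bare 311 upper [  -0.2 -123.6] lower -10.9 [139 137  93  33  32  78 126 143 139]
bare 312 upper [  -0.5 -127. ] lower -12.0 [141 137  99  44  32  47 122 144 144]
low [[-0.6000000238418579, 102.9000015258789], [1.100000023841858, 47.0], [72.5999984741211, 49.20000076293945], [70.80000305175781, 105.19999694824219]] 1.8260436058044434
mid [[-0.4000000059604645, 27.299999237060547], [1.2999999523162842, -32.0], [79.0999984741211, -29.700000762939453], [77.30000305175781, 29.600000381469727]] 1.6514573097229004
tall [[-0.10000000149011612, -50.099998474121094], [0.800000011920929, -109.0], [85.30000305175781, -107.5999984741211], [84.30000305175781, -48.70000076293945]] 0.9521359801292419
```

```bash
python3 - <<'E'
from geo import *
z0=.0275+OFF; a=21.06-90; T=np.array([.4974,.3425])-.014*np.array([np.cos(np.radians(a)),np.sin(np.radians(a))]); R=Rj(a+180); print(T)
robot.servo_line(np.r_[T,z0+.03],R,speed=.15)
robot.servo_line(np.r_[T,z0+.0005],R,speed=.05); robot.dwell(.1); print(robot.read_force().round(1),robot.read_position())
robot.move_gripper(.42)
robot.servo_line(np.r_[T,z0+.04],R,speed=.1)
robot.servo_line(np.r_[T,z0+.16],R,speed=.3)
print(robot.read_t())
# go above the knob, bar angle ~34.5 -> jaw across
robot.move_gripper(.5)
robot.goto(np.r_[A,.21+OFF],Rj(34.5-90+0)) if 0 else None
for n in("top","side"):
    p,d=snap(n,"6")
    crop(p,f"pics/{n}6.png",*((120,230,150,290,4) if n=="top" else (150,290,120,220,5)))
E
```

```text
[0.49236916 0.35556486]
[-0.7 -0.6 -2.5] [ 0.4923341   0.35550445 -0.01229056]
22.5083
```

View pics/top6.png

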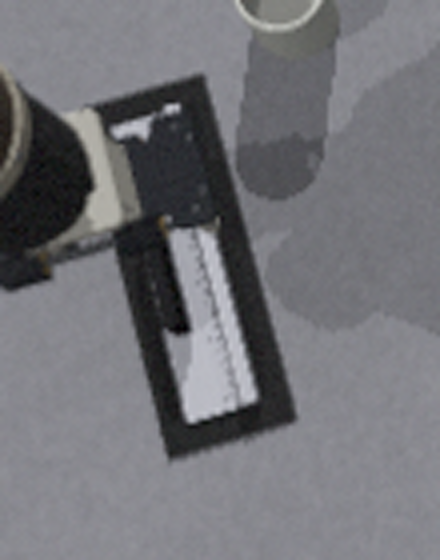

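View pics/side6.png

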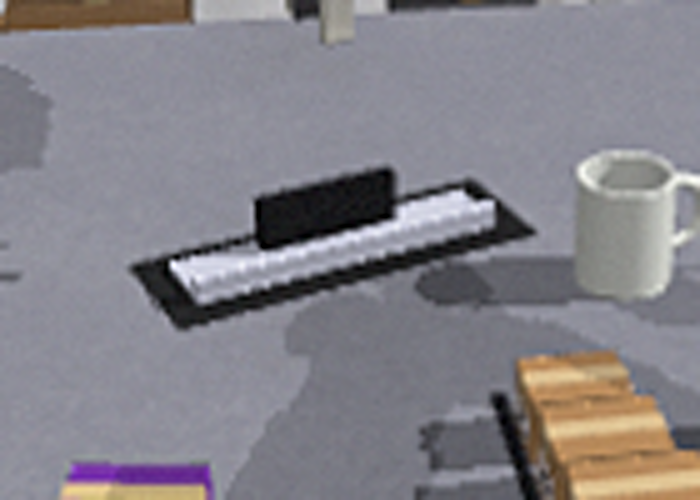

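```bash
python3 - <<'E'
from geo import *
zg=.110+OFF
robot.goto(np.r_[A,.17+OFF+.01],Rj(124.5)); print(robot.read_t(),robot.read_position().round(4))
robot.servo_line(np.r_[A,zg+.002],Rj(124.5),speed=.1); print(robot.read_force().round(1))
robot.move_gripper(0.); print(robot.read_grip_width()*88,robot.read_force().round(1),robot.read_ft_torque().round(2))
for a in (104,84,63.3):
    robot.goto(np.r_[A,zg+.002],Rj(a)); print(robot.read_force().round(1),robot.read_ft_torque().round(2),robot.read_t())
robot.move_gripper(.5)
robot.servo_line(np.r_[A,.19+OFF],Rj(63.3),speed=.2)
robot.servo_line(np.r_[.40,-.33,.24+OFF],Rj(63.3),speed=.3)
print(robot.read_t())
for n in("top","side"):
    p,d=snap(n,"7")
    crop(p,f"pics/{n}7.png",*((340,400,180,250,8) if n=="top" else (205,295,230,300,8)))
E
```

```text
25.3333 [ 0.5414 -0.2893  0.14  ]
[ 1.  -1.1  0.1]
15.81817260792727 [ 0.4 -0.2  1.1] [-0.21 -0.18  0.02]
[ 0.2 -1.1  1.9] [-0.4  -0.26 -0.05] 27.175
[ 1.2 -2.   1.5] [-0.72 -0.29 -0.02] 27.6
[ 0.2 -3.3  2.9] [-1.13 -0.37 -0.07] 28.0333
29.9417
```

View pics/top7.png

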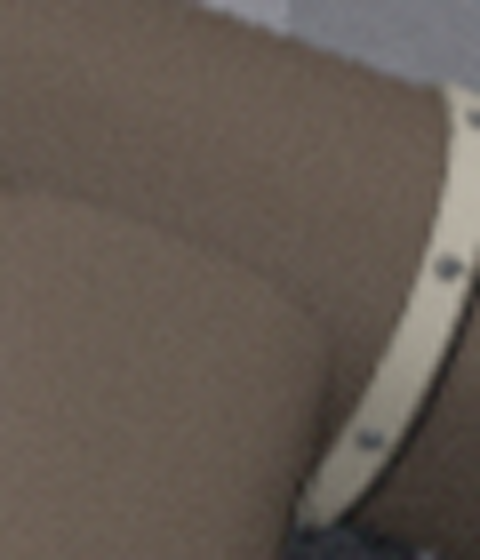

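View pics/side7.png

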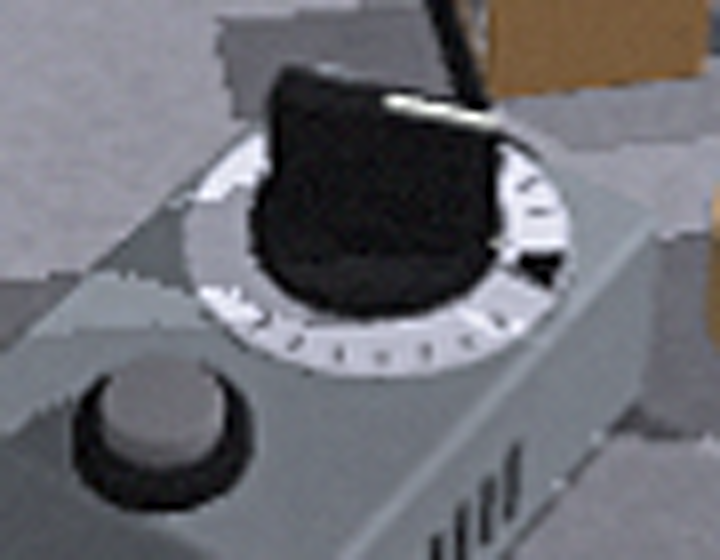

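```bash
python3 - <<'E'
from geo import *
robot.goto([.46,-.02,.26+OFF],Rj(63.3)); print(robot.read_t())
for n in("top","side"):
    p,d=snap(n,"8")
    crop(p,f"pics/{n}8.png",*((340,400,180,250,8) if n=="top" else (205,295,230,300,8)))
for n in ("side","top"):
    p,d=load(n+"8"); g=p.astype(float).mean(2); C=cloud(n,d)
    k=(np.linalg.norm(C[...,:2]-A,axis=2)<.06)&(C[...,2]>.138)&(C[...,2]<.155)
    u0,u1,v0,v1=(350,375,190,215) if n=="top" else (248,272,236,252)
    b=np.zeros_like(k); b[v0:v1,u0:u1]=1; k&=b
    v,u=np.nonzero(k); Q=onz(n,np.c_[u,v],.147)[:,:2]; print(n,cv2.minAreaRect((Q*1000).astype(np.float32)))
    w=k&(g>115); v,u=np.nonzero(w); W=onz(n,np.c_[u,v],.147)[:,:2]; print(len(W))
    t=W[np.argmax(np.hypot(*(W-A).T))]; print("tip",t,np.hypot(*(t-A)),np.degrees(np.arctan2(*(t-A)[::-1])))
    vx,vy,x0,y0=cv2.fitLine((W*1000).astype(np.float32),cv2.DIST_HUBER,0,.01,.01).ravel(); print("ang",np.degrees(np.arctan(vy/vx)),"centroid dir",np.degrees(np.arctan2(*(W.mean(0)-A)[::-1])))
E
```

```text
31.25
side ((551.2733764648438, -302.2706604003906), (26.76233673095703, 51.78607177734375), 63.173152923583984)
25
tip [ 0.57494342 -0.30617041] 0.037598380869772685 -25.472804784960925
ang -26.557955 centroid dir -24.123695772773523
top ((547.4315795898438, -291.30914306640625), (16.771480560302734, 64.1742935180664), 62.81171798706055)
20
tip [ 0.57553047 -0.30683275] 0.03841477083202707 -25.98809387981512
ang -25.80233 centroid dir -26.99230875317553
```

View pics/top8.png

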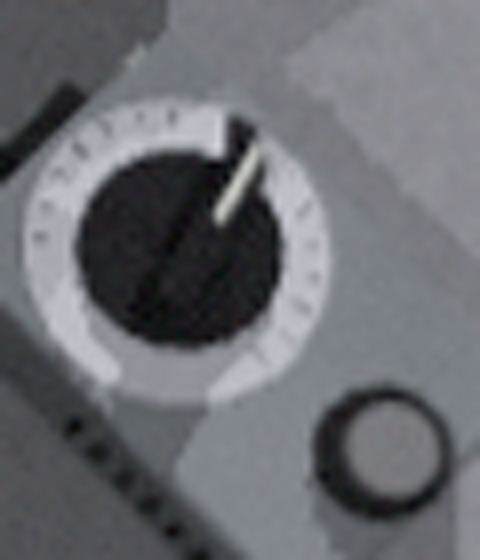

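```bash
python3 - <<'E'
from geo import *
for n,(u0,u1,v0,v1) in (("top",(380,398,226,247)),("side",(213,238,270,296))):
    p,d=load(n+"8"); g=p.astype(float).mean(2); C=cloud(n,d)
    b=np.zeros(g.shape,np.uint8); b[v0:v1,u0:u1]=(g[v0:v1,u0:u1]>(85 if n=="top" else 90))&(C[v0:v1,u0:u1,2]>.105)&(C[v0:v1,u0:u1,2]<.12)
    nn,lab,st,ce=cv2.connectedComponentsWithStats(b); i=1+np.argmax(st[1:,4]); v,u=np.nonzero(lab==i)
    z=np.median(C[lab==i][:,2]); Q=onz(n,np.c_[u,v],.1125)[:,:2]; print(n,len(Q),z,(Q.max(0)+Q.min(0))/2,Q.mean(0),Q.max(0)-Q.min(0))
p,d=load("top8"); C=cloud("top",d); print((C[226:247,389,2]*1000).astype(int)); print((C[236,378:400,2]*1000).astype(int))
print(load("top8")[0][236,378:400].mean(1).astype(int))
E
```

```text
top 102 0.1126592521254931 [ 0.46698867 -0.36723614] [ 0.46681105 -0.36753138] [0.03380779 0.03312909]
side 142 0.11140597652193812 [ 0.46737755 -0.37357821] [ 0.46780995 -0.37240785] [0.03245472 0.03638592]
[ 90  89 101 102 109 113 110 112 113 114 110 114 113 109 113 112 102 103
  87  90  -1]
[ 92  98 102 104 106 114 112 110 112 112 115 110 109 112 110 113 108 101
  91  88  91   3]
[127  61  33  33  49  91 118 124 124 123 121 122 123 119 126 122 104  60
  75 116 114 111]
```

```bash
python3 - <<'E'
from geo import *
B=np.array([.4677,-.3695]); R=Rj(63.3)
robot.goto(np.r_[B,.18+OFF],R); robot.move_gripper(0.)
f0=robot.read_force(); print(f0.round(1),robot.read_t())
robot.servo_line(np.r_[B,.122+OFF],R,speed=.12)
z=.120
log=[]
while z>.094:
    robot.servo_line(np.r_[B,z+OFF],R,speed=.02)
    f=robot.read_force()[2]-f0[2]; log.append((round(z,4),round(float(f),1),round(float(robot.read_position()[2]-OFF),4)))
    if f>13: break
    z-=.001
robot.dwell(.2); print(log,robot.read_force().round(1),robot.read_position()-[0,0,OFF],robot.read_t())
for n in ("side",):
    p,d=snap(n,"9"); crop(p,"pics/side9.png",195,285,230,310,8)
E
```

```text
[ 0.4  0.3 -0.3] 33.5667
[(0.12, 0.5, 0.1206), (0.119, 0.5, 0.1191), (0.118, 0.3, 0.1179), (0.117, 0.8, 0.1169), (0.116, 0.5, 0.1159), (0.115, 0.3, 0.1149), (0.114, 0.6, 0.1139), (0.113, 0.6, 0.1129), (0.112, 2.7, 0.1122), (0.111, 2.6, 0.1111), (0.11, 2.6, 0.1101), (0.109, 4.0, 0.1091), (0.108, 3.5, 0.1081), (0.107, 4.6, 0.1071), (0.106, 7.3, 0.1065), (0.105, 13.8, 0.1063)] [-2.8  2.1 13.7] [ 0.46790404 -0.36967183  0.10636162] 38.4
```

View pics/side9.png

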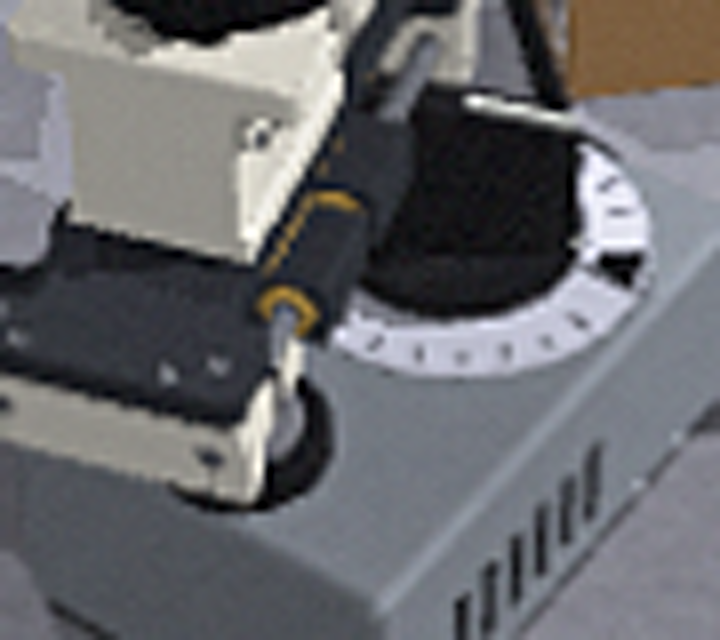

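```bash
python3 - <<'E'
from geo import *
B=np.array([.4677,-.3695]); R=Rj(63.3)
robot.servo_line(np.r_[B,.20+OFF],R,speed=.1)
robot.goto([.44,-.02,.27+OFF],R); print(robot.read_t(),robot.read_force().round(1))
for n in("top","side"):
    p,d=snap(n,"10")
    cv2.imwrite(f"pics/{n}10.png",cv2.resize(p[:,:,::-1],(800,600),interpolation=cv2.INTER_CUBIC))
for n in ("side","top"):
    p,d=load(n+"10"); g=p.astype(float).mean(2); C=cloud(n,d)
    k=(np.linalg.norm(C[...,:2]-A,axis=2)<.06)&(C[...,2]>.138)&(C[...,2]<.155)
    u0,u1,v0,v1=(350,375,190,215) if n=="top" else (248,272,236,252)
    b=np.zeros_like(k); b[v0:v1,u0:u1]=1; k&=b
    w=k&(g>115); v,u=np.nonzero(w); W=onz(n,np.c_[u,v],.147)[:,:2]
    vx,vy,x0,y0=cv2.fitLine((W*1000).astype(np.float32),cv2.DIST_HUBER,0,.01,.01).ravel(); print("ang",np.degrees(np.arctan(vy/vx)))
    x=(slice(230,244),slice(384,394)) if n=="top" else (slice(276,288),slice(219,231)); print("button z",np.median(C[x][...,2]))
E
```

```text
40.8917 [-0.3 -0.5 -0. ]
ang -26.557955
button z 0.11130509398181226
ang -26.45786
button z 0.11129451556489012
```

View pics/top10.png

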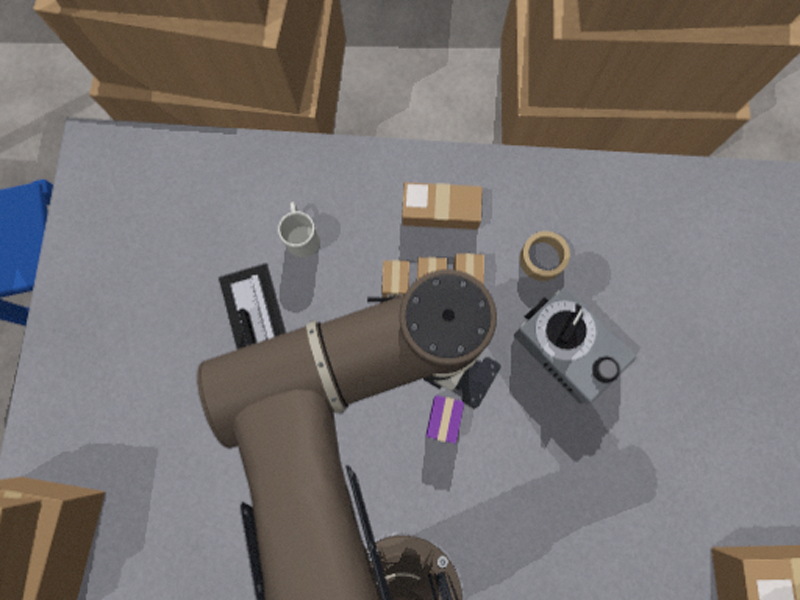

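View pics/side10.png

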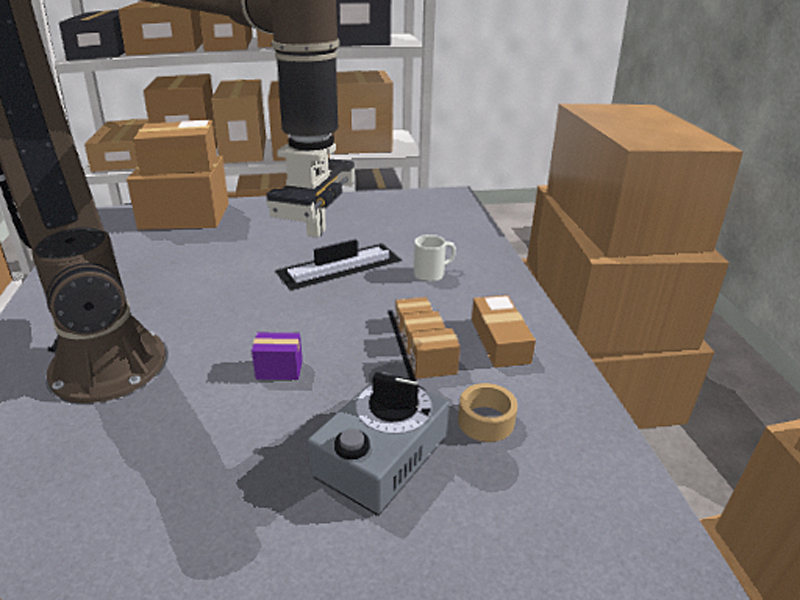

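```bash
python3 -c "
from rig import robot
robot.job_done(); print(robot.read_t())"
```

```text
the job is handed in; nothing more can be done
the job is handed in; nothing more can be done
```

I did all four steps in the order asked and handed the job in at about 41 s of the 64 s allowed. No verdict is reported.

- **First grasp missed:** the gripper closed above the rib and touched nothing. The reported TCP reads about 40 mm below the real fingertips, judging from both camera views. I corrected for that, and the second grasp held the 14 mm rib.
- **Cartons:** I pushed them with the straightedge held about 5 mm above the bench. My last measurement put their near faces at about 0 to +1 mm past the tape's far edge. A few single-pixel readings were off by up to 3 mm. In that picture the tape was bare along its whole length and all three cartons stood upright. In the final top view the arm hides part of the row, but the side view shows it unchanged.
- **Straightedge:** it lies flat and centred on its mat.
- **Focus knob:** the pointer is at −26.5° (both views) and the index mark at −26.4° or −26.9°, depending on the view. That puts it within about 1° of the mark.
- **Button:** it met its stop after about 6 mm of travel at 13.7 N, then sprang back to its original height.
- **Bystanders:** the mug, tape roll, larger parcel and purple look-alike look unmoved by eye in the last pictures; I did not re-measure them.

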